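# Index the carving turntable

### The arm

A 6-joint arm with a two-finger parallel gripper is mounted at the origin on the work surface. World frame = base frame: x ahead of the robot, y to its left, z up, the work surface at z = 0. Lengths are in m, angles in rad, forces in N, time in s.
With the tool pointing down it reaches from about 0.375 to 0.9 m from the base axis. Payload 3.1 kg.
Tool frame: the origin (TCP) lies midway between the tips of the shut fingers; the grasp point (between the pads) lies 19 mm behind it; z points along the fingers, y is the line along which they close (so a half turn about z gives the same grasp; the last joint's range is limited). The gripper opens to 87 mm and grips with 3 to 60 N. Pads are 19 mm wide; open, the fingers measure 117 mm over their backs; the gripper's body (75 mm by 190 mm) begins 51 mm behind the grasp point.
Start: joints at [1.099, 0.527, 1.433, -0, 1.181, -0.178], TCP at [0.181, 0.598, 0.223] pointing down, gripper open.
Joint ranges: [-3.08, 3.08], [-0.75, 2.2], [0.22, 2.44], [-1.43, 4.57], [0, 2.65], [-2.85, 2.85]. Speed limits (rad/s): [2.79, 2.79, 3.14, 3.14, 3.14, 3.14].

### API

Orientations are given as a unit quaternion [x, y, z, w].
In Python, from workcell import arm, viewer gives the robot as it stands.
- The arm moves only by the tool play_rows, never from a script. Its argument "steps" is a list of rows, each a list of 7 numbers: the opening, from -1 (shut) to 1 (fully open), then the shift along the tool's x, y, z in cm, then the turn, a rotation vector about the tool's x, y, z in rad. In form: [[gripper, dx, dy, dz, wx, wy, wz], ...]. A call has 1 to 12 rows; each row is the pose to reach, as a shift and turn from the pose commanded when the call began, along the tool's axes at that moment; what a row does not reach only later rows make up. A row lasts 1/8 s, in which the tool goes at most 62.5 mm and 10.7 degrees, less where a joint would pass 70% of its speed; a pose out of reach is approached as far as the arm can. A call with a gripper value outside its range is refused whole. The fingers move at their own pace and stop on an object; the grip force is fixed at half the most. Time passes only in rows, so rows that repeat a pose let the fingers close. It gives the time, the measured TCP pose, the force and the opening at its end, in the units of the state.
- arm.observe(): the state, without advancing time (a new reading comes with each control period).
- viewer.get_image(name): name is "scene" or "top" or "wrist"; returns (picture, depth): 400x640x3 uint8, blue, green, red; 400x640 float32, m along the optical axis (not along the pixel's ray), 0 where there is no reading.
- viewer.get_calibration(name): a dict with "mtx" (3x3 intrinsics, pixels), "pose" (4x4, takes a point from camera to world coordinates). Camera axes: x right, y up, looking along -z (the intrinsics and any distortion apply to the point x, -y, -z); pixel columns grow to the right and rows downward; lengths in m; the calibration is good to about 2 mm. A picture is of the moment at which its call begins: read the wrist's pose just before it. get_calibration takes no time and is no camera call; for the wrist camera it gives the pose at the moment of the call.
- arm.close_job(): hands the job in, once; it reports no verdict.
The state is a dict: "clock": time; "joint_pos": joint angles; "joint_velocities": joint speeds; "joint_efforts": joint torques, N m; "eef_pos": TCP position; "ee_rot": TCP orientation; "force": force on the tool from outside, world axes, zero at the start; "moment": the same for the moment, N m; "width": finger opening in m.
Only numpy, scipy, OpenCV 4.12 (cv2) and the standard library are available. Lean on these libraries where they do the work, as an engineer would, in place of code of your own. Each camera call takes 0.05 s, during which the arm holds its last target. There are 200 camera calls.

### The job

Turn the stone carver's turntable until its blue knob stands over the yellow mark on the base plate, so the blue-chalked petal of the rosette is the next to be carved, and leave it standing there. Do not disturb the finished marble finial that stands on the bench beside it.

Things in the scene. Friction and masses are not known exactly. Their poses are not given: they have to be found in the camera images.
- blue_knob (a point): Blue plastic ball, 32 mm across, on the end of one of the turntable's four spokes (the other three, 90 degrees apart, end in black balls). This point: the ball's centre, 150 mm from the axis, 42 mm above the bench; x axis radially outward. Spokes are level round steel bars 14 mm thick, centred 42 mm above the bench, bare from 82 to 135 mm from the axis; any can be pushed sideways with 2 to 3 N.
- mark (a point): Yellow radial stripe, 60 x 22 mm, painted on the fixed dark base plate, with a yellow block (12 x 22 mm, 10 mm high, 171 to 183 mm from the axis) at its outer end. This point: on the plate's top face, 10 mm above the bench, 150 mm from the turntable's axis, straight below where the blue knob's centre must come.
- centre (a point): Point on the turntable's vertical axis, 42 mm above the bench. Fixed base plate: radius 185 mm, top 10 mm high. Wheel: aluminium disc, radius 82 mm, 34 to 50 mm high, with a marble rosette (radius 74 mm, top 78 mm high) fixed on it; its one blue petal points along the blue knob's spoke. The wheel turns either way without stops and stays where it is left, hardly coasting.
- finial_centre (a point): Finished turned finial of white marble standing loose on the bench beside the turntable, 68 mm across the foot, 100 mm high, 0.45 kg; point half-way up on its axis. A bystander, to be left standing. A wooden mallet, a stone offcut (68 mm high) and a brush also lie on the bench, clear of the base plate.

How it is judged:
At the end, for the whole second after the job is handed in: The blue knob's centre is within 26 mm (10 degrees) of the yellow mark seen from above and stays there, and the finial is within 20 mm of where it stood (horizontal distance between blue_knob and mark below 0.026 m and distance of finial_centre from where it was at the start of the episode below 0.02 m); the robot touches nothing.
It fails at once if the marble finial is knocked or moved by more than 20 mm (distance of finial_centre from where it was at the start of the episode above 0.02 m).
It also fails if it takes over 45 s, if anything falls off the work surface, if the arm or the gripper's body presses on something with over 40 N, if the wrist force passes 120 N, or if a joint passes its speed limit or range.

## Working session

There is one attempt and no reset: what is moved stays moved. The work goes in short steps, Python scripts to look and compute and a tool call to move; the robot and the scene stay as the last step left them, time stands still between calls to the robot, and variables do not carry over. Pictures are saved under pics/ and viewed, on a budget of 10 in all, crops included, one or two more only if the job needs it, and the job is handed in when it is done.

Besides the shell and the picture viewer there is one more tool, called after "Emit:" as name(argument=value, ...) on one line, values as JSON. play_rows: Moves the arm, as the interface text tells. Its arguments: {"type":"object","properties":{"steps":{"type":"array","items":{"type":"array","items":{"type":"number"}}}},"required":["steps"]}

```bash
mkdir -p pics; cat > h.py <<'E'
import numpy as np, cv2
from workcell import arm, viewer
def ray(c,uv,z):
    K=c["mtx"];P=np.array(c["pose"]);d=np.linalg.inv(K)@[uv[0],uv[1],1]
    d=P[:3,:3]@[d[0],-d[1],-d[2]];o=P[:3,3]
    return o+d*(z-o[2])/d[2]
def blobs(im,lo,hi,amin=25):
    m=cv2.inRange(cv2.cvtColor(im,cv2.COLOR_BGR2HSV),lo,hi)
    n,l,s,c=cv2.connectedComponentsWithStats(m)
    return [(c[i],s[i]) for i in range(1,n) if s[i][4]>=amin]
E
python3 - <<'E'
from h import *
im,d=viewer.get_image("top");im2,_=viewer.get_image("scene")
cv2.imwrite("pics/top.png",im);cv2.imwrite("pics/scene.png",im2)
c=viewer.get_calibration("top");print(c)
for n,lo,hi,z in [("blue",(100,120,50),(130,255,255),.042),("yel",(20,120,100),(35,255,255),.010)]:
    for b,s in blobs(im,lo,hi): print(n,b,s,ray(c,b,z))
print(arm.observe())
E
```

```text
{'mtx': array([[392.34794613,   0.        , 321.84950116],
       [  0.        , 392.34794613, 196.65419457],
       [  0.        ,   0.        ,   1.        ]]), 'pose': array([[ 1.72702396e-02,  9.94046081e-01, -1.07583119e-01,
         4.36813098e-01],
       [-9.99659388e-01,  1.92723348e-02,  1.75978509e-02,
         9.75527819e-04],
       [ 1.95664526e-02,  1.07242556e-01,  9.94040335e-01,
         1.35383715e+00],
       [ 0.00000000e+00,  0.00000000e+00,  0.00000000e+00,
         1.00000000e+00]])}
blue [350.15384615 207.30769231] [344 204  13   8  52] [ 0.54465143 -0.11793163  0.042     ]
blue [379.55882353 221.83823529] [375 217  10  10  68] [ 0.49769306 -0.21704741  0.042     ]
yel [298.5        218.87704918] [288 213  21  13 122] [0.50425718 0.05573741 0.01      ]
yel [448.68 244.52] [445 240   8  10  25] [ 0.42592853 -0.45972596  0.01      ]
{'clock': 0.1, 'joint_pos': array([ 1.09849970e+00,  5.28391864e-01,  1.43376622e+00, -2.95535239e-05,
        1.18140698e+00, -1.78508940e-01]), 'joint_velocities': array([-0.00025443, -0.00181587, -0.00329792,  0.00043514,  0.00022248,
       -0.00144886]), 'joint_efforts': array([-4.82587257e-04, -4.40988958e+01, -1.77151680e+01,  6.34433934e-02,
        5.34910080e-02, -5.45860189e-05]), 'eef_pos': array([0.18066765, 0.59762875, 0.22166056]), 'ee_rot': array([ 1.46360505e-01,  9.89230827e-01, -9.38819371e-04, -3.02332329e-04]), 'force': array([ 0.33975423,  0.17004649, -1.27387076]), 'moment': array([0.01395104, 0.06310028, 0.07684514]), 'width': 0.0873492825338779}
```

View pics/top.png

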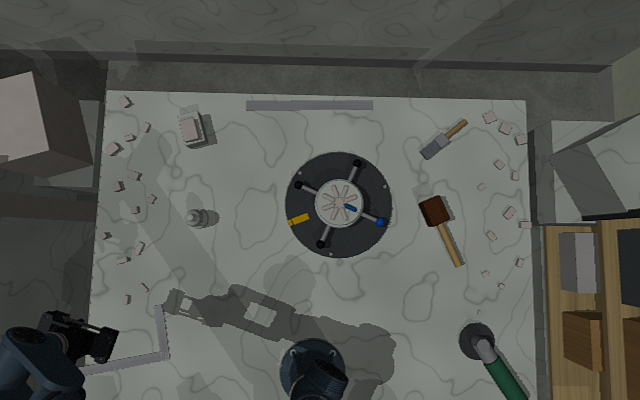

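View pics/scene.png

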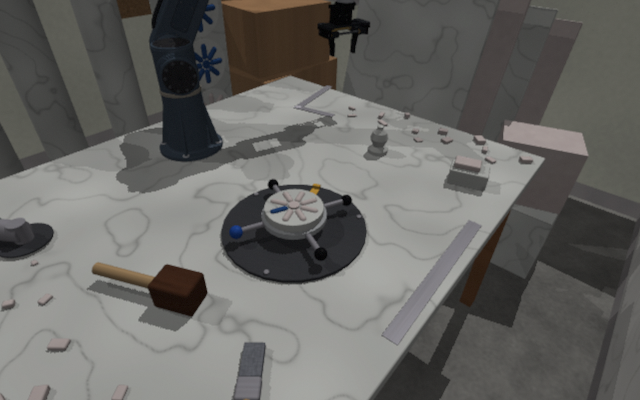

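The top view shows the hub at about (339,204), the blue knob at (380,222), black balls at (357,163), (298,185) and (320,244), the yellow mark at (299,219), and the finial at (200,217), well clear of the wheel. The scene view agrees.

```bash
python3 - <<'E'
from h import *
c=viewer.get_calibration("top")
B=[ray(c,p,.042) for p in [(379.6,221.8),(298,185),(357,163),(320,244)]]
C=np.mean(B,0)[:2];print("C",C)
for b in B+[ray(c,(298.5,218.9),.012)]:
    v=b[:2]-C;print(b[:2],np.hypot(*v),np.degrees(np.arctan2(v[1],v[0])))
print("fin",ray(c,(200,217),.05))
for a in list(range(286,110,-8)): 
    print(a,np.round(C+.108*np.array([np.cos(np.radians(a)),np.sin(np.radians(a))]),3))
E
```

```text
C [ 0.55784115 -0.07925455]
[ 0.49782354 -0.21718557] 0.15042299911766388 -113.51519406626961
[0.61673332 0.05881613] 0.15010596434111279 66.89998844346059
[ 0.69621596 -0.13980988] 0.15104481641448278 -23.635058193124614
[ 0.42059178 -0.01883889] 0.1499581350843386 156.24143464246117
[0.50407846 0.05565406] 0.1452265846189296 111.72787113119966
fin [0.50250785 0.37936729 0.05      ]
286 [ 0.588 -0.183]
278 [ 0.573 -0.186]
270 [ 0.558 -0.187]
262 [ 0.543 -0.186]
254 [ 0.528 -0.183]
246 [ 0.514 -0.178]
238 [ 0.501 -0.171]
230 [ 0.488 -0.162]
222 [ 0.478 -0.152]
214 [ 0.468 -0.14 ]
206 [ 0.461 -0.127]
198 [ 0.455 -0.113]
190 [ 0.451 -0.098]
182 [ 0.45  -0.083]
174 [ 0.45  -0.068]
166 [ 0.453 -0.053]
158 [ 0.458 -0.039]
150 [ 0.464 -0.025]
142 [ 0.473 -0.013]
134 [ 0.483 -0.002]
126 [0.494 0.008]
118 [0.507 0.016]
```

Emit:
play_rows(steps=[[-1,0,0,0,0,0,-0.15],[-1,0,0,0,0,0,-0.293],[-1,0,0,0,0,0,-0.293],[-1,0,0,0,0,0,-0.293]])

```text
clock: 0.6
eef_pos: [0.1809, 0.598, 0.2223]
ee_rot: [0.001, 1.0, -0.0, -0.0]
force: [0.0, 0.7, -0.7]
width: 0.0548
```

Emit:
play_rows(steps=[[-1,-40.5,-78.2,0,0,0,0],[-1,-40.5,-78.2,0,0,0,0],[-1,-40.5,-78.2,0,0,0,0],[-1,-40.5,-78.2,0,0,0,0],[-1,-40.5,-78.2,0,0,0,0],[-1,-40.5,-78.2,0,0,0,0],[-1,-40.5,-78.2,0,0,0,0],[-1,-40.5,-78.2,0,0,0,0],[-1,-40.5,-78.2,0,0,0,0],[-1,-40.5,-78.2,0,0,0,0],[-1,-40.5,-78.2,0,0,0,0],[-1,-40.5,-78.2,0,0,0,0]])

```text
clock: 2.1
eef_pos: [0.5261, -0.0701, 0.2227]
ee_rot: [0.002, 1.0, 0.0, 0.0]
force: [1.1, 0.4, 0.6]
width: 0.0006
```

Emit:
play_rows(steps=[[-1,-3,-5.7,0,0,0,0],[-1,-5,-9.9,0,0,0,0],[-1,-5,-9.9,0,0,0,0],[-1,-5,-9.9,0,0,0,0],[-1,-5,-9.9,0,0,0,0]])

```text
clock: 2.72
eef_pos: [0.5745, -0.1656, 0.2225]
ee_rot: [-0.0, 1.0, 0.0, -0.001]
force: [0.7, -0.4, 0.1]
width: 0.0004
```

Emit:
play_rows(steps=[[-1,-1.2,-1.9,0,0,0,0],[-1,-1.2,-1.9,5,0,0,0],[-1,-1.2,-1.9,10,0,0,0],[-1,-1.2,-1.9,15,0,0,0],[-1,-1.2,-1.9,18,0,0,0],[-1,-1.2,-1.9,19.4,0,0,0],[-1,-1.2,-1.9,19.4,0,0,0],[-1,-1.2,-1.9,19.4,0,0,0]])

```text
clock: 3.72
eef_pos: [0.5883, -0.1863, 0.0301]
ee_rot: [0.0, 1.0, -0.001, 0.001]
force: [0.2, -0.2, -1.5]
width: 0.0006
```

```bash
python3 - <<'E'
from h import *
s=arm.observe();print(s["eef_pos"],s["force"])
C=np.array([.5578,-.0793]);p=np.array([.586,-.184])
for a in list(range(278,120,-8))+[124]:
    q=C+.108*np.array([np.cos(np.radians(a)),np.sin(np.radians(a))]);d=(q-s["eef_pos"][:2])*100
    print(a,np.round([-d[0],d[1]],1))
E
```

```text
[ 0.58834912 -0.18632464  0.03009768] [ 0.17247882 -0.18419587 -1.48466725]
278 [1.6 0. ]
270 [ 3.1 -0.1]
262 [4.6 0. ]
254 [6.  0.3]
246 [7.4 0.8]
238 [8.8 1.5]
230 [10.   2.4]
222 [11.1  3.5]
214 [12.   4.7]
206 [12.8  6. ]
198 [13.3  7.4]
190 [13.7  8.8]
182 [13.8 10.3]
174 [13.8 11.8]
166 [13.5 13.3]
158 [13.1 14.7]
150 [12.4 16.1]
142 [11.6 17.4]
134 [10.6 18.5]
126 [ 9.4 19.4]
124 [ 9.1 19.7]
```

Emit:
play_rows(steps=[[-1,1.6,0,0,0,0,0],[-1,3.1,-0.1,0,0,0,0],[-1,4.6,0,0,0,0,0],[-1,6,0.3,0,0,0,0],[-1,7.4,0.8,0,0,0,0],[-1,8.8,1.5,0,0,0,0],[-1,10,2.4,0,0,0,0],[-1,11.1,3.5,0,0,0,0],[-1,12,4.7,0,0,0,0],[-1,12.8,6,0,0,0,0],[-1,13.3,7.4,0,0,0,0],[-1,13.7,8.8,0,0,0,0]])

```text
clock: 5.22
eef_pos: [0.4499, -0.097, 0.0285]
ee_rot: [0.0, 1.0, -0.0, -0.0]
force: [1.1, -3.2, -0.1]
width: 0.0002
```

Emit:
play_rows(steps=[[-1,0.1,1.5,0,0,0,0],[-1,0.1,3,0,0,0,0],[-1,-0.2,4.5,0,0,0,0],[-1,-0.6,5.9,0,0,0,0],[-1,-1.3,7.3,0,0,0,0],[-1,-2.1,8.6,0,0,0,0],[-1,-2.6,9.2,0,0,0,0],[-1,-2.6,9.2,0,0,0,0]])

```text
clock: 6.22
eef_pos: [0.4765, -0.0052, 0.0285]
ee_rot: [0.0, 1.0, 0.0, -0.0]
force: [-0.6, -0.1, 0.5]
width: 0.0005
```

```bash
cat > look.py <<'E'
from h import *
import sys
C=np.array([.5578,-.0793]);s=arm.observe();print(s["clock"],s["eef_pos"],s["force"])
p=s["eef_pos"][:2]-C;print("pin",np.hypot(*p),np.degrees(np.arctan2(p[1],p[0])))
for cam in ("top","scene"):
    im,_=viewer.get_image(cam);c=viewer.get_calibration(cam);cv2.imwrite(f"pics/{cam}{sys.argv[1]}.png",im)
    for n,lo,hi,z in [("blue",(100,120,50),(130,255,255),.042),("yel",(20,120,100),(35,255,255),.012)]:
        for b,st in blobs(im,lo,hi):
            q=ray(c,b,z)[:2]-C
            if np.hypot(*q)<.2:print(cam,n,b,st[4],np.hypot(*q),np.degrees(np.arctan2(q[1],q[0])))
E
python3 look.py 1
```

```text
6.225 [ 0.47649684 -0.00519749  0.0284549 ] [-0.56268492 -0.06917086  0.46856985]
pin 0.1100062956231049 137.65287733221095
top blue [330.55263158 208.23684211] 38 0.0323372269529561 122.7960814872529
scene blue [300.41509434 180.56603774] 53 0.154518282477615 125.84329223211331
scene blue [295.6        195.31111111] 45 0.08323154294480184 129.09405615489538
scene yel [314.14705882 190.32352941] 34 0.15797744537578723 111.28208230482115
```

Emit:
play_rows(steps=[[-1,-0.9,0.8,0,0,0,0],[-1,-1.8,1.4,0,0,0,0],[-1,-1.8,1.4,0,0,0,0],[-1,-1.8,1.4,0,0,0,0]])

```text
clock: 6.82
eef_pos: [0.4947, 0.0082, 0.0286]
ee_rot: [0.0, 1.0, 0.0, 0.0]
force: [-0.2, -0.5, -0.4]
width: 0.0007
```

```bash
python3 look.py 2
```

```text
6.825 [0.49467881 0.00823458 0.02857144] [-0.21016893 -0.46234148 -0.43901561]
pin 0.10791935800999905 125.79537668290804
scene blue [311.80645161 181.85483871] 62 0.15502977889670352 113.6302664127361
scene blue [298.74468085 196.04255319] 47 0.08080124444807321 122.94138586593282
scene yel [314.5862069  190.48275862] 29 0.15768902392387205 110.75642542080466
```

Emit:
play_rows(steps=[[-1,1.2,-0.9,0,0,0,0],[-1,2.4,-1.8,0,0,0,0],[-1,2.4,-1.8,-4,0,0,0],[-1,2.4,-1.8,-9,0,0,0],[-1,2.4,-1.8,-15,0,0,0],[-1,2.4,-7,-18,0,0,0],[-1,2.4,-13,-18,0,0,0],[-1,2.4,-19,-18,0,0,0],[-1,2.4,-25,-18,0,0,0],[-1,2.4,-31,-18,0,0,0],[-1,2.4,-31,-18,0,0,0],[-1,2.4,-31,-18,0,0,0]])

```text
clock: 8.43
eef_pos: [0.4684, -0.3014, 0.2077]
ee_rot: [0.001, 1.0, 0.001, -0.001]
force: [1.1, 0.2, -0.2]
width: 0.0004
```

```bash
python3 look.py 3
```

```text
8.425 [ 0.46837016 -0.30139665  0.20771687] [ 1.07365117  0.15113248 -0.24992375]
pin 0.23942559826042245 -111.93276247550016
top blue [328.12 206.84] 50 0.03771882355207594 110.1130925569595
top blue [297.16923077 220.64615385] 65 0.1509612334046428 113.88760607373428
top yel [290.12 221.64] 25 0.17523367090315833 111.27614256344063
scene blue [311.96825397 181.77777778] 63 0.15554210026844076 113.51269065015033
scene blue [298.90909091 196.06818182] 44 0.08075685193112299 122.61811913266679
scene yel [314.65517241 190.55172414] 29 0.15744155187928538 110.64664911408758
```

View pics/top3.png

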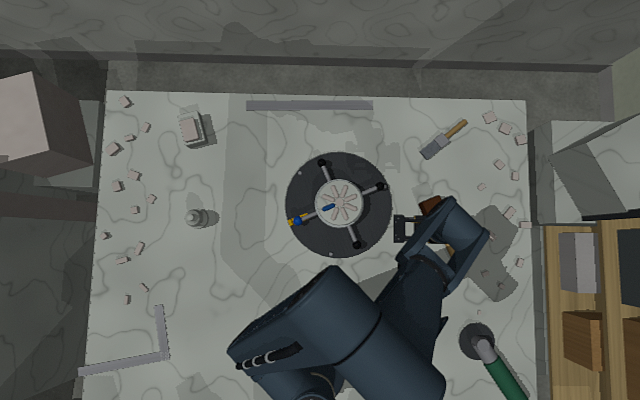

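The blue knob at (297,221) sits over the mark, about 2° (6 mm) off. The finial is still at (200,217), and the arm is clear of everything.

```bash
python3 -c "
from workcell import arm
print(arm.close_job())"
```

```text
the job is handed in; nothing more can be done
None
```

I turned the wheel about 133° clockwise by pushing the blue knob's spoke with the shut fingers. Then I backed off, lifted clear and handed the job in at about 8.5 s of the 45 s.

- **Knob position:** the last top view put the knob at 113.9° and the mark at 111.7° (block 111.3°). That is about 6 mm off, against the 26 mm allowed.
- **Scene view:** it showed a similar offset, 113.5° for the knob and 110.6° for the mark. The knob's angle had not changed measurably between the end of the push and the retreat.
- **Disagreement:** the blue petal's angles differ between cameras, 110.1° from the top and 122.6° from the scene. I cast both at the knob's height instead of the petal's, so I did not use them.
- **Finial:** I checked it only by eye in the top view, where it stands upright at the same place as at the start, about pixel (200,217).
- **Forces:** the wrist force readings at the end of each move were no more than about 3.4 N. The gripper was 0.2 m above the bench and touching nothing at hand-in.

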